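# Roll the thick vial into the reader pocket

### The arm

A 6-joint arm with a two-finger parallel gripper is mounted at the origin on the work surface. World frame = base frame: x ahead of the robot, y to its left, z up, the work surface at z = 0. Lengths are in m, angles in degrees, forces in N, time in s.
With the tool pointing down it reaches from about 0.35 to 0.875 m from the base axis. Payload 4.2 kg.
Tool frame: the origin (TCP) lies at the very end of the fingers, on their centre line; the grasp point (between the pads) lies 19 mm behind it; z points along the fingers, y is the line along which they close (so a half turn about z gives the same grasp; the last joint's range is limited). The gripper opens to 85 mm and grips with 20 to 120 N. Pads are 22 mm wide; open, the fingers measure 114 mm over their backs; the gripper's body (76 mm by 85 mm) begins 54 mm behind the grasp point. The pads swing forward as they close: fully open they stand 13 mm farther back than shut.
Start: joints at [-61.043, 22.042, 0.453, 0, -68.411, -14.817], TCP at [0.153, -0.606, 0.231] pointing down, gripper open.
Joint ranges: [-179.83, 179.83], [-69.29, 118.12], [-61.27, 80.66], [-181.25, 117.63], [-171.15, -9.14], [-177.46, 177.46]. Speed limits (degrees/s): [159.86, 159.86, 180, 180, 180, 180].

### API

Orientations are given as [roll, pitch, yaw] about the fixed x, y, z axes, in that order (R = Rz(yaw) Ry(pitch) Rx(roll)).
In Python, from station import arm, vision, workorder, nets gives the robot as it stands.
- The arm moves only by the tool jog_arm, never from a script. Its argument "moves" is a list that holds one entry, the list of rows, each a list of 7 numbers: the opening, from 0 (shut) to 1 (fully open), then the shift along the tool's x, y, z in m, then the turn, a rotation vector about the tool's x, y, z in degrees. In form: [[[claw, tx, ty, tz, ax, ay, az], ...]]. A call has 1 to 8 rows; each row shifts and turns the commanded pose from where the row before left it, along the tool's axes as they then stand; what a row does not reach is not made up. A row lasts 1/10 s, in which the tool goes at most 50 mm and 8.59 degrees, less where a joint would pass 70% of its speed; a pose out of reach is approached as far as the arm can. A call with a gripper value outside its range is refused whole. The fingers move at their own pace and stop on an object; "newtons" is the grip in N (left out, the last holds). Time passes only in rows, so rows that do not move let the fingers close. It gives the time, the measured TCP pose, the force, the opening and the grip force at its end, in the units of the state.
- arm.read_state(): the state, without advancing time (a new reading comes with each control period).
- vision.get_image(name): name is "scene" or "side" or "wrist"; returns the picture (384x512x3 uint8, red, green, blue); there is no depth.
- vision.get_calibration(name): a dict with "camera_matrix" (3x3 intrinsics, pixels), "distortion" ([k1, k2, p1, p2, k3] as OpenCV has them; the pictures are not rectified), "pose" (4x4, takes a point from camera to world coordinates). Camera axes: x right, y down, z forward; pixel columns grow to the right and rows downward; lengths in m; the calibration is good to about 2 mm. A picture is of the moment at which its call begins: read the wrist's pose just before it. get_calibration takes no time and is no camera call; for the wrist camera it gives the pose at the moment of the call.
- workorder.hand_in(): hands the job in; it is judged then, once.
Trained networks look in the newest picture that a camera, given by its name, has taken for a name from the list of things; names that differ only in an ending like _2 or _b are one class to them, and where a whole thing is asked for, a point or a joint stands for the part that bears it (a point fixed in the world has none). Each returns a list of dicts, best first, with "p" (0 to 1); they miss things now and then, are a little off and sometimes report something else, mostly with a low value. They report only what shows in the picture. A call takes as long as a camera call.
- nets.masks_of(camera, target): "pixels" (384x512 bool, what is visible of it) and "uv" ([column, row] in pixels, amid what is visible of it).
The state is a dict: "clock": time; "joints": joint angles; "qd": joint speeds; "effort": joint torques, N m; "position": TCP position; "tcp_rot": TCP orientation; "wrist_force": force on the tool from outside, world axes, zero at the start; "wrist_torque": the same for the moment, N m; "width": finger opening in m; "gripper_force": force on a finger pad.
Only numpy, scipy, OpenCV 4.12 (cv2) and the standard library are available. Lean on these libraries where they do the work, as an engineer would, in place of code of your own. Each camera call takes 0.05 s, during which the arm holds its last target. There are 200 camera calls.

### The job

Pick up the standing paddle by its stem and use its blade to gently roll the thicker of the two vials along its lane until it drops into the pocket against the reader block; the vial must be rolled by the paddle, not lifted or touched with the gripper. Then stand the paddle upright on the bench again, off the track, and leave the thin vial where it lies.

Things in the scene. Friction and masses are not known exactly. Their poses are not given: they have to be found in the camera images.
- track: Fixed two-lane track. Origin on the bench under its middle, x along the lanes to the reader block, z up. Lanes at y = +39 and -39 mm, 70 mm wide, rails 8 mm thick, 24 mm high. Level lane floor 12 mm above the bench from x = -165 (open end) to +115 mm, then a 4 mm step down into the pocket, which ends at the white reader block's face at x = +155 mm (block 35 mm deep, 48 high, 164 wide).
- vial: Thick amber glass vial with white cap, diameter 28 mm, 62 mm long, 45 g, lying across either lane; rolls with next to no resistance. Origin at its centre; y is its long axis. Centre 26 mm above the bench on the lane floor, 22 in the pocket. Once its centre is past the step it drops in by itself and stays; no need to press it on the block. Fragile to squeezing and fast knocks.
- thin_vial: Thin vial, a bystander: same amber glass and white cap, diameter 16 mm, 62 mm long, lying across the other lane, free to roll. Origin at its centre; y is its long axis.
- paddle_grip (a point): On the axis of the square stem (16 x 16 mm) of the loose standing paddle (0.12 kg), 98 mm above its underside, 22 mm below its top. z up the stem, x towards the blade's pushing face, which is 18 mm ahead of the stem axis; blade 46 mm wide (y), 44 mm high from the underside. Sole 36 (x) x 46 mm, centred under the stem. It stands on the bench near the track's open end, on the robot's side.

How it is judged (in metres and radians):
On the way, in this order (a step that is already met when the one before it is completed fails the run):
1. the paddle has been picked up off the bench (height (world z) of paddle_grip above 0.108 m), for 0.1 s.
2. the thick vial has been rolled into the pocket of its lane, with the paddle still in hand (x of vial in the frame of track between 0.119 and 0.151 m and z of vial in the frame of track below 0.0245 m and angle between the y axis of vial and the y axis of track, either way round below 0.35 rad and height (world z) of paddle_grip above 0.104 m), for 0.2 s.
At the end, for the whole second after the job is handed in: The thick vial lies at rest down in the pocket between the step and the reader block, its axis across the lane (within 20 degrees); the paddle stands upright (within 10 degrees) on the bench itself, off the track; the thin vial is within 20 mm of where it was (x of vial in the frame of track between 0.119 and 0.151 m and z of vial in the frame of track below 0.0245 m and angle between the y axis of vial and the y axis of track, either way round below 0.35 rad and linear speed of vial below 0.03 m/s and angle between paddle_grip's own z axis and vertical below 0.17 rad and height (world z) of paddle_grip between 0.09 and 0.104 m and distance of thin_vial from where it was at the start of the episode below 0.02 m); the robot touches nothing.
It fails at once if the thick vial is touched by the gripper or arm (more than 0.5 N) (contact force between vial and the fingers above 0.5 N or contact force between vial and the arm above 0.5 N).
It fails at once if the thick vial is lifted: its centre rises more than 10 mm above its height on the lane floor (z of vial in the frame of track above 0.036 m).
It fails at once if the thick vial is flung: it moves faster than 0.4 m/s (linear speed of vial above 0.4 m/s).
It fails at once if the thick vial is knocked or squeezed with more than 20 N (contact force between vial and anything else above 20 N).
It fails at once if the thin vial is moved by more than 20 mm (distance of thin_vial from where it was at the start of the episode above 0.02 m).
It also fails if it takes over 56 s, if anything falls off the work surface, if the arm or the gripper's body presses on something with over 40 N, if the wrist force passes 120 N, or if a joint passes its speed limit or range.

## Working session

There is one attempt and no reset: what is moved stays moved. The work goes in short steps, Python scripts to look and compute and a tool call to move; the robot and the scene stay as the last step left them, time stands still between calls to the robot, and variables do not carry over. Pictures are saved under pics/ and viewed, at most 10 in all, crops included, and the job is handed in when it is done.

Besides the shell and the picture viewer there is one more tool, called after ">>>" in YAML: its name, and indented under it one key for each argument. jog_arm: Moves the arm, as the interface text tells. Its arguments: {"type":"object","properties":{"moves":{"type":"array","items":{"type":"array","items":{"type":"array","items":{"type":"number"}}}},"newtons":{"type":"number"}},"required":["moves"]}

```bash
mkdir -p pics; cat > h.py <<'E'
import numpy as np, cv2
from station import arm, vision, workorder, nets
def ray(name,uv):
    c=vision.get_calibration(name);K=np.array(c["camera_matrix"]);D=np.array(c["distortion"]);T=np.array(c["pose"])
    p=cv2.undistortPoints(np.array(uv,float).reshape(-1,1,2),K,D)[:,0]
    d=np.c_[p,np.ones(len(p))]@T[:3,:3].T
    return T[:3,3],d
def onz(name,uv,z):
    o,d=ray(name,uv); return o+d*((z-o[2])/d[:,2])[:,None]
def proj(name,P):
    c=vision.get_calibration(name);T=np.linalg.inv(np.array(c["pose"]))
    r,_=cv2.Rodrigues(T[:3,:3]);return cv2.projectPoints(np.array(P,float).reshape(-1,3),r,T[:3,3],np.array(c["camera_matrix"]),np.array(c["distortion"]))[0][:,0]
def save(name,f):
    im=vision.get_image(name);cv2.imwrite(f"pics/{f}.png",im[:,:,::-1]);return im
E
python3 - <<'E'
from h import *
np.set_printoptions(precision=3,suppress=True)
a=save("scene","s0");
for n in ["scene","side"]:
    if n=="side": b=save("side","d0")
    for t in ["vial","thin_vial","paddle_grip","track"]:
        for r in nets.masks_of(n,t)[:2]:
            ys,xs=np.nonzero(r["pixels"]);print(n,t,round(r["p"],2),r["uv"],xs.min(),xs.max(),ys.min(),ys.max(),len(xs))
            (c,wh,ang)=cv2.minAreaRect(np.c_[xs,ys].astype(np.float32));print(np.array(c),wh,ang, onz(n,[r["uv"]],0.026))
    print(np.array(vision.get_calibration(n)["pose"]))
cv2.imwrite("pics/v0.png",cv2.resize(np.hstack([a,b])[:,:,::-1],(800,300)))
s=arm.read_state();print(s["clock"],s["position"],s["tcp_rot"])
E
```

```text
scene vial 0.64 [341.7, 207.5] 327 354 192 220 422
[340.5 206.5] (32.52690887451172, 14.142135620117188) 45.0 [[0.573 0.031 0.026]]
scene thin_vial 0.68 [360.5, 237.1] 350 372 224 247 198
[360. 236.] (29.698484420776367, 7.071067810058594) 45.0 [[0.653 0.02  0.026]]
scene paddle_grip 0.73 [153.9, 199.1] 144 169 162 219 835
[156.593 190.403] (57.19807052612305, 24.064607620239258) 88.63607025146484 [[ 0.4   -0.299  0.026]]
scene track 0.61 [373.0, 221.7] 272 467 157 281 12058
[371.195 216.204] (79.72746276855469, 188.33628845214844) 68.04559326171875 [[0.631 0.065 0.026]]
[[ 0.425  0.618 -0.662  1.068]
 [ 0.905 -0.274  0.326 -0.404]
 [ 0.02  -0.737 -0.675  0.648]
 [ 0.     0.     0.     1.   ]]
side vial 0.73 [199.1, 271.1] 179 219 259 283 645
[199.094 271.67 ] (40.65872573852539, 17.17007064819336) 15.945395469665527 [[0.566 0.029 0.026]]
side thin_vial 0.51 [163.6, 258.9] 145 178 251 267 309
[161.75 259.25] (34.46882247924805, 9.486830711364746) 18.434947967529297 [[0.637 0.028 0.026]]
side paddle_grip 0.61 [340.2, 181.3] 327 350 146 199 656
[340.63 172.59] (22.344575881958008, 53.88154220581055) 8.130102157592773 [[ 0.401 -0.312  0.026]]
side track 0.77 [153.2, 315.0] 41 252 211 383 17714
[161.602 309.763] (113.58560180664062, 238.9085235595703) 43.84963607788086 [[0.587 0.129 0.026]]
[[-0.927 -0.213  0.31   0.322]
 [-0.376  0.557 -0.741  0.343]
 [-0.014 -0.803 -0.596  0.477]
 [ 0.     0.     0.     1.   ]]
0.5 [ 0.153 -0.606  0.231] [ 179.994   -0.    -165.858]
```

View pics/s0.png

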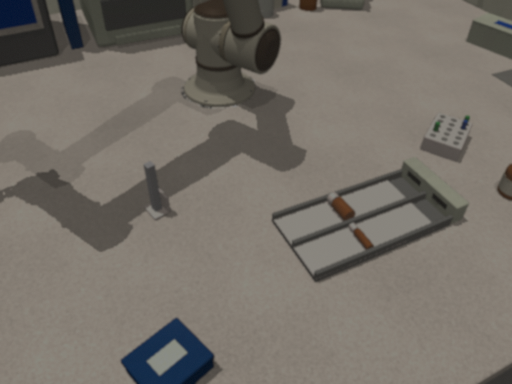

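View pics/d0.png

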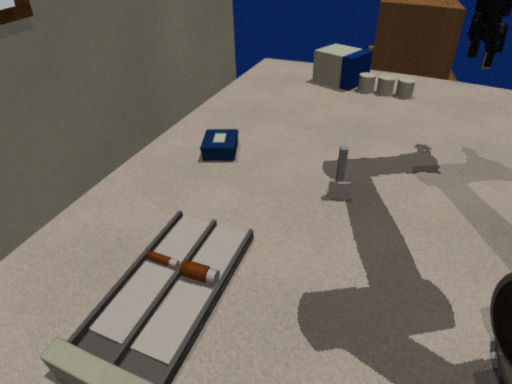

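The thick vial is in the near lane (scene 340,207; side 199,271), with the thin one beside it in the far lane. The paddle stands at (153,199) in scene, with its blade towards the side camera. I'll fit the model silhouettes to the masks next.

```bash
cat >> h.py <<'E'
from scipy.optimize import minimize
from itertools import product
def box(x0,x1,y0,y1,z0,z1): return np.array(list(product((x0,x1),(y0,y1),(z0,z1))))
TRACK=[box(-.165,.155,-.082,.082,0,.012),box(-.165,.155,-.082,-.074,0,.024),box(-.165,.155,.074,.082,0,.024),box(-.165,.155,-.004,.004,0,.024),box(.155,.19,-.082,.082,0,.048)]
PAD=[box(-.018,.018,-.023,.023,0,.006),box(-.008,.008,-.008,.008,0,.12),box(.010,.018,-.023,.023,0,.044)]
def place(B,x,y,a,z=0):
    c,s=np.cos(a),np.sin(a);return [b@np.array([[c,s,0],[-s,c,0],[0,0,1]])+[x,y,z] for b in B]
def sil(name,B,S=4):
    m=np.zeros((384*S,512*S),np.uint8)
    for b in B:
        cv2.fillConvexPoly(m,cv2.convexHull(((proj(name,b)+.5)*S).astype(np.float32)).round().astype(np.int32),255)
    return cv2.resize(m,(512,384),interpolation=cv2.INTER_AREA)/255.
def fit(B,masks,p0,steps=(.02,.02,.1)):
    def cost(p):
        return sum(np.abs(cv2.GaussianBlur(sil(n,place(B,*p))-m,(5,5),1.2)).sum()/m.sum() for n,m in masks.items())
    p=np.array(p0,float)
    for k in (1,.3):
        sx=np.vstack([p]+[p+k*np.eye(3)[i]*steps[i] for i in range(3)])
        r=minimize(cost,p,method="Nelder-Mead",options=dict(initial_simplex=sx,xatol=1e-4,fatol=1e-4,maxiter=150));p=r.x
    return p,r.fun
E
python3 - <<'E'
from h import *
np.set_printoptions(precision=4,suppress=True)
M={}
for t in ["vial","thin_vial","paddle_grip","track"]: M[t]={n:nets.masks_of(n,t)[0]["pixels"].astype(float) for n in ("scene","side")}
# vials lie on track; include in the track mask
tm={n:np.maximum.reduce([M[t][n] for t in ("track","vial","thin_vial")]) for n in ("scene","side")}
for g in (0.3,0.6):print("track",fit(TRACK,tm,(.62,.08,g+.6)))
for n in tm: print(n,fit(TRACK,{n:tm[n]},(.62,.08,1.0)))
for a in (.6,1.2,1.8): print("pad",fit(PAD,M["paddle_grip"],(.4,-.31,a),(.01,.01,.3)))
for t,r in (("vial",.014),("thin_vial",.008)):
    for n in ("scene","side"):
        ys,xs=np.nonzero(M[t][n]);print(t,n,onz(n,[[xs.mean(),ys.mean()]],.012+r))
np.savez("m.npz",**{t+"_"+n:M[t][n] for t in M for n in M[t]})
E
```

```text
track (array([0.6037, 0.0657, 1.5959]), np.float64(0.055594942650946874))Traceback (most recent call last):
  File "<stdin>", line 7, in <module>
  File "h.py", line 33, in fit
    r=minimize(cost,p,method="Nelder-Mead",options=dict(initial_simplex=sx,xatol=1e-4,fatol=1e-4,maxiter=150));p=r.x
    res = _minimize_neldermead(fun, x0, args, callback, bounds=bounds,
                               **options)
    fxr = func(xr)
    fx = function(np.copy(x), *(wrapper_args + args))
  File "h.py", line 29, in cost
    return sum(np.abs(cv2.GaussianBlur(sil(n,place(B,*p))-m,(5,5),1.2)).sum()/m.sum() for n,m in masks.items())
  File "h.py", line 29, in <genexpr>
    return sum(np.abs(cv2.GaussianBlur(sil(n,place(B,*p))-m,(5,5),1.2)).sum()/m.sum() for n,m in masks.items())
                                       ~~~^^^^^^^^^^^^^^^
  File "h.py", line 25, in sil
    cv2.fillConvexPoly(m,cv2.convexHull(((proj(name,b)+.5)*S).astype(np.float32)).round().astype(np.int32),255)
                                          ~~~~^^^^^^^^
  File "h.py", line 11, in proj
    c=vision.get_calibration(name);T=np.linalg.inv(np.array(c["pose"]))
ValueError: time passes only in moves, steps and waits
```

```bash
python3 - <<'E'
s=open('h.py').read()
s=s.replace("def ray(","_C={}\ndef cal(n):\n    if n not in _C: _C[n]=vision.get_calibration(n)\n    return _C[n]\ndef ray(",1)
s=s.replace("c=vision.get_calibration(name)","c=cal(name)")
open('h.py','w').write(s)
E
python3 - <<'E'
from h import *
np.set_printoptions(precision=4,suppress=True)
M={}
for t in ["vial","thin_vial","paddle_grip","track"]: M[t]={n:nets.masks_of(n,t)[0]["pixels"].astype(float) for n in ("scene","side")}
np.savez("m.npz",**{t+"_"+n:M[t][n] for t in M for n in M[t]})
tm={n:np.maximum.reduce([M[t][n] for t in ("track","vial","thin_vial")]) for n in ("scene","side")}
print("track",fit(TRACK,tm,(.604,.066,1.59)))
for n in tm: print(n,fit(TRACK,{n:tm[n]},(.604,.066,1.55)))
for a in (.8,1.4,2.): print("pad",fit(PAD,M["paddle_grip"],(.4,-.31,a),(.01,.01,.3)))
for t,r in (("vial",.014),("thin_vial",.008)):
    for n in ("scene","side"):
        ys,xs=np.nonzero(M[t][n]);print(t,n,onz(n,[[xs.mean(),ys.mean()]],.012+r))
print(arm.read_state()["clock"])
E
```

```text
track (array([0.6039, 0.0656, 1.5959]), np.float64(0.05564142435258235))
scene (array([0.6054, 0.0656, 1.5907]), np.float64(0.018529425029125666))
side (array([0.6025, 0.0647, 1.5937]), np.float64(0.02069543510816895))
pad (array([ 0.4014, -0.3019,  1.5606]), np.float64(0.5010720490047607))
pad (array([ 0.4024, -0.2989,  1.7571]), np.float64(0.21455331890978468))
pad (array([ 0.4021, -0.2986,  1.7847]), np.float64(0.22533097362435645))
vial scene [[0.5694 0.0304 0.026 ]]
vial side [[0.5659 0.0298 0.026 ]]
thin_vial scene [[0.6473 0.0253 0.02  ]]
thin_vial side [[0.6446 0.0254 0.02  ]]
1.3
```

>>> jog_arm:
  moves:
    - [[1,-0.039,0.029,0,0,0,0],[1,-0.039,0.029,0,0,0,0],[1,-0.039,0.029,0,0,0,0],[1,-0.039,0.029,0,0,0,0],[1,-0.039,0.029,0,0,0,0],[1,-0.039,0.029,0,0,0,0],[1,-0.039,0.029,0,0,0,0],[1,0,0,0,0,0,0]]
  newtons: 50

```text
clock: 2.1
position: [0.3709, -0.3391, 0.2318]
tcp_rot: [-180.0, 0.1, -165.5]
wrist_force: [-0.4, -0.9, -0.3]
width: 0.0854
gripper_force: 0.0
```

```bash
cat >> h.py <<'E'
from scipy.spatial.transform import Rotation as Ro
def go(target,yaw=None):
    s=arm.read_state();R=Ro.from_euler("xyz",s["tcp_rot"],degrees=True)
    print("t",s["clock"],"pos",np.round(s["position"],4),"rot",np.round(s["tcp_rot"],2),"w",s["width"],"F",np.round(s["wrist_force"],1))
    print("tool shift",np.round(R.inv().apply(np.array(target)-s["position"]),4))
    if yaw is not None: print("turn",np.round((R.inv()*Ro.from_euler("xyz",[180,0,yaw],degrees=True)).as_rotvec(degrees=True),2))
E
python3 - <<'E'
from h import *
np.set_printoptions(precision=4,suppress=True)
go((.402,-.299,.231))
im=save("wrist","w1")
for t in ["paddle_grip"]:
    for r in nets.masks_of("wrist",t)[:2]: print(r["p"],r["uv"],r["pixels"].sum())
    m=nets.masks_of("wrist",t)
    if m:
        m=m[0]["pixels"].astype(float)
        for a in (1.55,1.75,1.95): print(fit(PAD,{"wrist":m},(.402,-.299,a),(.01,.01,.2)))
E
```

```text
t 2.1 pos [ 0.3709 -0.3391  0.2318] rot [-179.97    0.09 -165.45] w 0.08539146107074645 F [-0.4 -0.9 -0.3]
tool shift [-0.0402  0.031   0.0008]
0.93 [289.4, 204.3] 2161
(array([ 0.4008, -0.2999,  1.8431]), np.float64(0.03994308518714514))
(array([ 0.4006, -0.3001,  1.8369]), np.float64(0.03851920566146587))
(array([ 0.4007, -0.3002,  1.8562]), np.float64(0.03906259617157576))
```

View pics/w1.png

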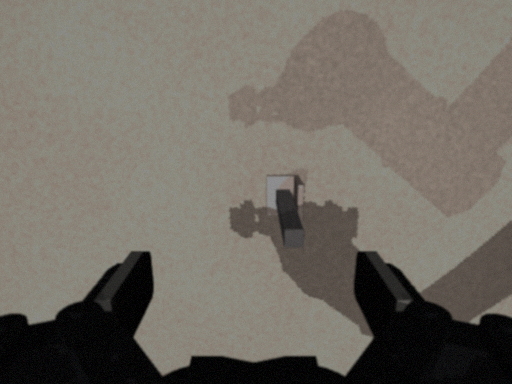

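```bash
python3 - <<'E'
from h import *
go((.4007,-.300,.079),-164.4)
E
```

```text
t 2.25 pos [ 0.3679 -0.3424  0.2314] rot [-179.99   -0.   -165.81] w 0.08569478899591663 F [-0.9 -0.6 -0. ]
tool shift [-0.0422  0.0331  0.1524]
turn [-0.01 -0.   -1.41]
```

>>> jog_arm:
  moves:
    - [[1,-0.022,0.018,0,0,0,-1.4],[1,-0.022,0.018,0,0,0,0],[1,0,0,0,0,0,0],[1,0,0,0,0,0,0],[1,0,0,0,0,0,0]]

```text
clock: 2.75
position: [0.4003, -0.2975, 0.2312]
tcp_rot: [180.0, -0.0, -164.6]
wrist_force: [-0.3, -0.0, 0.5]
width: 0.0853
gripper_force: 0.0
```

```bash
python3 - <<'E'
from h import *
cal("wrist")
im=save("wrist","w2")
m=nets.masks_of("wrist","paddle_grip")[0]["pixels"].astype(float)
p,f=min([fit(PAD,{"wrist":m},(.402,-.299,a),(.01,.01,.2)) for a in (1.75,1.95)],key=lambda r:r[1])
print(p,np.degrees(p[2]),f)
go((p[0],p[1],.079),np.degrees(p[2])-270)
E
```

```text
[ 0.40361519 -0.2962742   1.82330408] 104.46762847465824 0.02132346145823296
t 2.85 pos [ 0.4004 -0.2973  0.2313] rot [ 1.8000e+02 -1.0000e-02 -1.6457e+02] w 0.08527965928091985 F [-0.5  0.3 -0.1]
tool shift [-0.0034  0.0002  0.1523]
turn [ 0.   -0.01  0.96]
```

>>> jog_arm:
  moves:
    - [[1,-0.0035,0,0.02,0,0,1],[1,0,0,0.035,0,0,0],[1,0,0,0.035,0,0,0],[1,0,0,0.03,0,0,0],[1,0,0,0.02,0,0,0],[1,0,0,0.012,0,0,0],[0.5,0,0,0,0,0,0],[0.3,0,0,0,0,0,0]]

```text
clock: 3.65
position: [0.4046, -0.2961, 0.0796]
tcp_rot: [-180.0, 0.0, -165.5]
wrist_force: [0.2, 1.0, -0.4]
width: 0.0591
gripper_force: 0.0
```

>>> jog_arm:
  moves:
    - [[0.1,0,0,0,0,0,0],[0,0,0,0,0,0,0],[0,0,0,0,0,0,0],[0,0,0,0,0,0,0],[0,0,0,0,0,0,0],[0,0,0,0,0,0,0]]
  newtons: 60

```text
clock: 4.25
position: [0.4051, -0.2957, 0.0801]
tcp_rot: [-179.9, 0.1, -165.4]
wrist_force: [-0.2, 1.0, 6.6]
width: 0.0152
gripper_force: 58.9
```

>>> jog_arm:
  moves:
    - [[0,0,0,-0.02,0,0,0],[0,0,0,-0.025,0,0,0],[0,-0.03,0.012,0,0,0,0],[0,-0.035,0.014,0,0,0,0],[0,-0.035,0.014,0,0,0,0],[0,-0.035,0.014,0,0,0,0],[0,-0.035,0.014,0,0,0,0],[0,-0.02,0.0075,0,0,0,0]]

```text
clock: 5.05
position: [0.5711, -0.1729, 0.1235]
tcp_rot: [180.0, -0.0, -165.4]
wrist_force: [0.6, -0.7, 0.1]
width: 0.0155
gripper_force: 58.8
```

>>> jog_arm:
  moves:
    - [[0,0,0,0,0,0,4.5],[0,0,0,0,0,0,5.8],[0,0,0,0,0,0,3],[0,0,0,0,0,0,0],[0,0,0,0,0,0,0]]

```text
clock: 5.55
position: [0.5691, -0.1746, 0.1237]
tcp_rot: [180.0, -0.1, -178.7]
wrist_force: [-0.3, -0.5, -1.8]
width: 0.0153
gripper_force: 58.8
```

```bash
python3 - <<'E'
from h import *
cal("wrist")
a=save("wrist","w3"); 
M={t:nets.masks_of("wrist",t) for t in ("track","vial","thin_vial","paddle_grip")}
for t in M: print(t,[(round(r["p"],2),r["uv"],r["pixels"].sum()) for r in M[t][:2]])
b=save("scene","s3"); c=save("side","d3")
cv2.imwrite("pics/v3.png",cv2.resize(np.vstack([np.hstack([a,b]),np.hstack([c,a])]),(800,600))[:,:,::-1])
go((.5704,-.175,.097),-178.7)
E
```

```text
track [(0.7, [430.9, 219.9], np.int64(28782))]
vial [(0.79, [510.0, 216.9], np.int64(252))]
thin_vial [(0.66, [496.5, 285.7], np.int64(1685))]
paddle_grip [(0.62, [253.7, 231.8], np.int64(7973))]
t 5.9 pos [ 0.5694 -0.1748  0.1243] rot [ 180.      0.   -178.76] w 0.01512415066328018 F [ 0.1 -0.1 -0.1]
tool shift [-0.001  -0.0003  0.0273]
turn [ 0.    0.   -0.06]
```

View pics/v3.png

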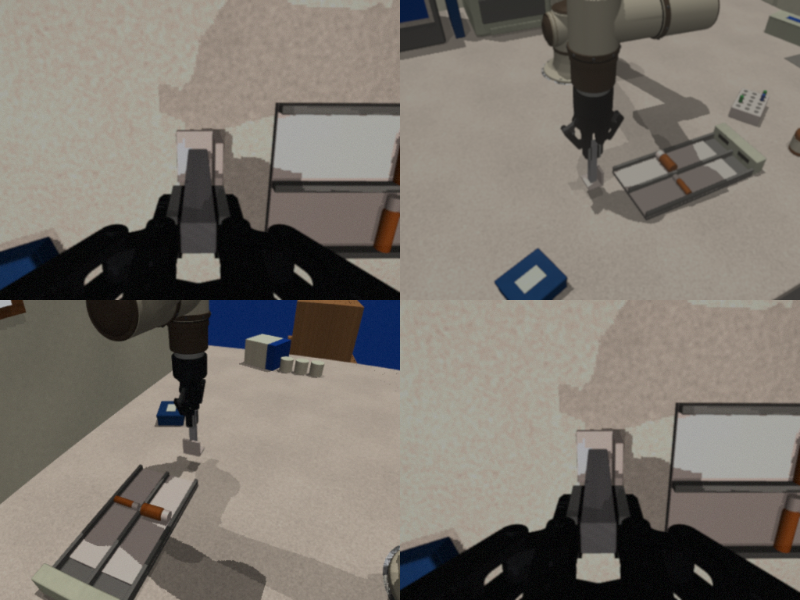

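Paddle is held upright, square to the track, in front of the near lane. I'll check the lane line and the paddle's place in hand from this near view.

```bash
python3 - <<'E'
from h import *
import h
np.set_printoptions(precision=4,suppress=True)
cal("wrist")
M={t:nets.masks_of("wrist",t)[0]["pixels"] for t in ("track","vial","thin_vial","paddle_grip")} if vision.get_image("wrist") is not None else 0
s0=h.sil
def clip(r,c0):
    def f(n,B,S=4):
        m=s0(n,B,S);m[r:]=0;m[:,:c0]=0;return m
    return f
tm=(M["track"]|M["vial"]|M["thin_vial"]).astype(float);tm[330:]=0;tm[:,:300]=0
h.sil=clip(330,300);p,f=fit(TRACK,{"wrist":tm},(.604,.0656,1.594),(.005,.005,.03));print("track",p,np.degrees(p[2]),f)
pm=M["paddle_grip"].astype(float);pm[235:]=0
h.sil=clip(235,0)
for dz in (.041,.045,.049):
    B=[b+[0,0,dz] for b in PAD]
    q,f=fit(B,{"wrist":pm},(.569,-.175,1.594),(.005,.005,.03));print("paddle",dz,q,np.degrees(q[2]),f)
E
```

```text
track [0.6038 0.0682 1.5911] 91.1655974159517 0.09471291896143674
paddle 0.041 [ 0.5693 -0.1742  1.5947] 91.36817907822476 0.014097685721228414
paddle 0.045 [ 0.5684 -0.1742  1.6056] 91.99673128276788 0.02263478846709661
paddle 0.049 [ 0.5676 -0.1743  1.6105] 92.27374758229968 0.040194271112640234
```

>>> jog_arm:
  moves:
    - [[0,0,0,0.014,0,0,0],[0,0,0,0.012,0,0,0],[0,0,0.02,0,0,0,0],[0,0,0.03,0,0,0,0],[0,0,0.03,0,0,0,0],[0,0,0.03,0,0,0,0],[0,0,0.025,0,0,0,0],[0,0,0.01,0,0,0,0]]

```text
clock: 6.95
position: [0.5662, -0.0279, 0.0979]
tcp_rot: [180.0, -0.0, -178.6]
wrist_force: [0.1, -0.3, -0.7]
width: 0.0148
gripper_force: 58.9
```

```bash
python3 - <<'E'
from h import *
a=save("side","d4"); b=save("scene","s4")
cv2.imwrite("pics/v4.png",np.hstack([cv2.resize(a[180:380,40:300],(400,308)),cv2.resize(b[110:300,240:490],(400,308))])[:,:,::-1])
go((.566,.0,.097),-178.76)
E
```

```text
t 7.05 pos [ 0.5663 -0.0287  0.098 ] rot [-1.8000e+02 -2.0000e-02 -1.7864e+02] w 0.015194795597572986 F [ 0.8  0.8 -0.3]
tool shift [-0.0004  0.0287  0.001 ]
turn [-0.   -0.02  0.12]
```

View pics/v4.png

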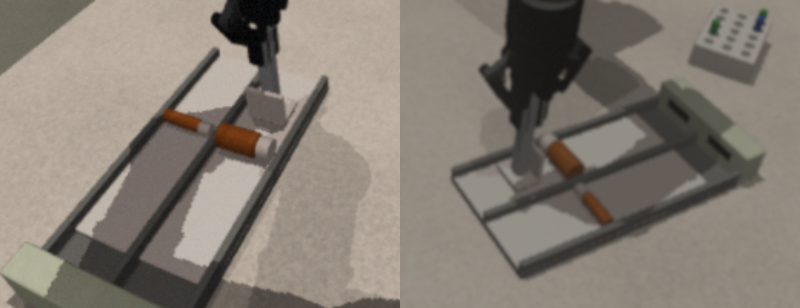

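The blade stands in the lane about 25 mm behind the thick vial, centred on it. Now the slow push.

>>> jog_arm:
  moves:
    - [[0,0,0.007,0,0,0,0],[0,0,0.006,0,0,0,0],[0,0,0.004,0,0,0,0],[0,0,0.004,0,0,0,0],[0,0,0.004,0,0,0,0],[0,0,0.004,0,0,0,0],[0,0,0.004,0,0,0,0],[0,0,0.005,0,0,0,0]]

```text
clock: 7.85
position: [0.5655, 0.0085, 0.0983]
tcp_rot: [-180.0, 0.0, -178.8]
wrist_force: [-0.2, -0.5, -1.6]
width: 0.0153
gripper_force: 58.8
```

>>> jog_arm:
  moves:
    - [[0,0,0.005,0,0,0,0],[0,0,0.005,0,0,0,0],[0,0,0.005,0,0,0,0],[0,0,0.005,0,0,0,0],[0,0,0.005,0,0,0,0],[0,0,0.005,0,0,0,0],[0,0,0.005,0,0,0,0],[0,0,0.005,0,0,0,0]]

```text
clock: 8.65
position: [0.5647, 0.0487, 0.0983]
tcp_rot: [-180.0, 0.0, -178.8]
wrist_force: [-0.2, 0.2, -1.4]
width: 0.0153
gripper_force: 58.8
```

```bash
cat > look.py <<'E'
from h import *
import sys
a=save("side","d"+sys.argv[1])
r=nets.masks_of("side","vial"); 
if r: print(r[0]["p"],onz("side",[r[0]["uv"]],.026))
b=save("scene","s"+sys.argv[1])
for t,z in (("vial",.026),("thin_vial",.02)):
    r=nets.masks_of("scene",t)
    if r: print(t,r[0]["p"],onz("scene",[r[0]["uv"]],z))
cv2.imwrite(f"pics/v{sys.argv[1]}.png",np.hstack([cv2.resize(a[180:384,40:300],(400,308)),cv2.resize(b[110:300,240:490],(400,308))])[:,:,::-1])
go((.562,.157,.097),-178.76)
E
python3 look.py 5
```

```text
0.78 [[0.55986923 0.08296991 0.026     ]]
vial 0.56 [[0.58973441 0.08271459 0.026     ]]
thin_vial 0.67 [[0.6595831  0.01831258 0.02      ]]
t 8.9 pos [0.5646 0.0482 0.0983] rot [-1.8000e+02 -1.0000e-02 -1.7876e+02] w 0.01512603443980815 F [ 0.   0.3 -0.5]
tool shift [0.0002 0.1088 0.0013]
turn [-0.   -0.01 -0.  ]
```

View pics/v5.png

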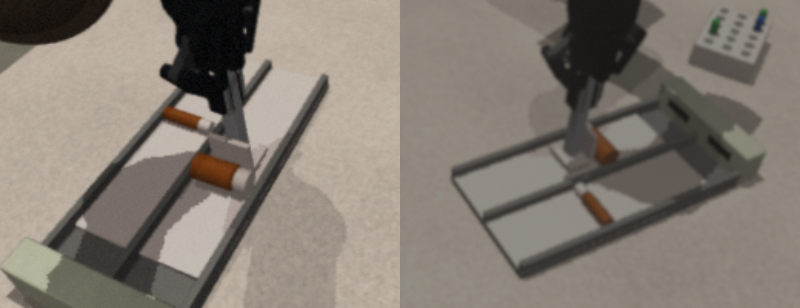

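The vial rolls square ahead of the blade, and the thin vial hasn't moved. Continuing.

>>> jog_arm:
  moves:
    - [[0,0,0.004,0,0,0,0],[0,0,0.005,0,0,0,0],[0,0,0.005,0,0,0,0],[0,0,0.005,0,0,0,0],[0,0,0.005,0,0,0,0],[0,0,0.005,0,0,0,0],[0,0,0.005,0,0,0,0],[0,0,0.005,0,0,0,0]]

```text
clock: 9.7
position: [0.5638, 0.0877, 0.0983]
tcp_rot: [180.0, 0.0, -178.8]
wrist_force: [0.1, 0.7, -2.3]
width: 0.0151
gripper_force: 58.8
```

>>> jog_arm:
  moves:
    - [[0,0,0.005,0,0,0,0],[0,0,0.005,0,0,0,0],[0,0,0.005,0,0,0,0],[0,0,0.005,0,0,0,0],[0,0,0.005,0,0,0,0],[0,0,0.005,0,0,0,0],[0,0,0.005,0,0,0,0],[0,0,0.005,0,0,0,0]]

```text
clock: 10.5
position: [0.5629, 0.1276, 0.0983]
tcp_rot: [-180.0, 0.0, -178.8]
wrist_force: [0.7, -0.5, -1.3]
width: 0.0151
gripper_force: 58.8
```

>>> jog_arm:
  moves:
    - [[0,0,0.004,0,0,0,0],[0,0,0.004,0,0,0,0],[0,0,0.004,0,0,0,0],[0,0,0.004,0,0,0,0],[0,0,0.004,0,0,0,0],[0,0,0.004,0,0,0,0],[0,0,0.003,0,0,0,0],[0,0,0,0,0,0,0]]

```text
clock: 11.3
position: [0.5624, 0.1546, 0.0983]
tcp_rot: [180.0, 0.0, -178.7]
wrist_force: [0.2, 0.5, -0.7]
width: 0.0151
gripper_force: 58.8
```

```bash
python3 look.py 6
```

```text
0.7 [[0.55930484 0.2043762  0.026     ]]
vial 0.51 [[0.57658858 0.20819391 0.026     ]]
thin_vial 0.5 [[0.65410747 0.01693244 0.02      ]]
t 11.55 pos [0.5623 0.154  0.0983] rot [-180.     -0.   -178.77] w 0.015299555032451048 F [ 0.6 -0.3 -0.8]
tool shift [0.0003 0.003  0.0013]
turn [-0.   -0.   -0.01]
```

View pics/v6.png

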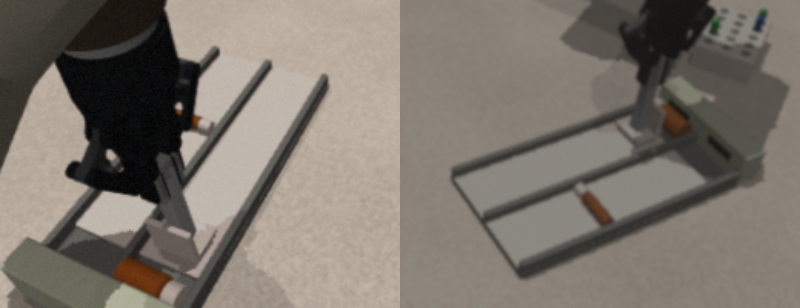

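The vial is down in the pocket at track x≈0.138 and the thin vial is in place. Next I back off, lift and return the paddle.

>>> jog_arm:
  moves:
    - [[0,0,-0.01,0,0,0,0],[0,0,-0.015,0,0,0,0],[0,0,-0.01,-0.02,0,0,0],[0,0,0,-0.025,0,0,0],[0,0,0,-0.015,0,0,0],[0,0.01,-0.04,0,0,0,0],[0,0.01,-0.045,0,0,0,0],[0,0.01,-0.045,0,0,0,0]]

```text
clock: 12.35
position: [0.535, -0.0137, 0.1585]
tcp_rot: [180.0, 0.0, -178.7]
wrist_force: [1.5, -0.9, -1.4]
width: 0.0151
gripper_force: 58.9
```

>>> jog_arm:
  moves:
    - [[0,0.015,-0.045,0,0,0,0],[0,0.015,-0.045,0,0,0,0],[0,0.015,-0.045,0,0,0,0],[0,0.015,-0.045,0,0,0,0],[0,0.015,-0.04,0,0,0,0],[0,0,-0.02,0,0,0,0],[0,0,0,0,0,0,0],[0,0,0,0,0,0,0]]

```text
clock: 13.15
position: [0.4652, -0.2537, 0.1582]
tcp_rot: [180.0, -0.0, -178.9]
wrist_force: [0.3, -0.4, -1.2]
width: 0.0149
gripper_force: 59.0
```

```bash
python3 look.py 7; python3 - <<'E'
from h import *
import h
cal("wrist");vision.get_image("wrist")
r=nets.masks_of("wrist","paddle_grip")
m=r[0]["pixels"].astype(float);m[235:]=0
s0=h.sil
def f(n,B,S=4):
    m=s0(n,B,S);m[235:]=0;return m
h.sil=f
p=arm.read_state()["position"]
for d in (.074,.077,.080,.083,.086):
    print(d,fit([b+[0,0,p[2]-d] for b in PAD],{"wrist":m},(p[0],p[1],1.594),(.005,.005,.03)))
E
```

```text
0.64 [[0.55637431 0.20322843 0.026     ]]
vial 0.59 [[0.57304256 0.20486871 0.026     ]]
thin_vial 0.63 [[0.65076285 0.02150682 0.02      ]]
t 13.4 pos [ 0.4663 -0.2521  0.1584] rot [ 180.     -0.   -178.67] w 0.01551577216766203 F [-0.6 -0.2 -2.1]
tool shift [-0.1052  0.4068  0.0614]
turn [ 0.   -0.    0.09]
0.074 (array([ 0.46451067, -0.25167946,  1.63180083]), np.float64(0.05485307923792891))
0.077 (array([ 0.46495548, -0.2516999 ,  1.60982048]), np.float64(0.04262087600390118))
0.08 (array([ 0.46566063, -0.25158777,  1.61812745]), np.float64(0.029091954393961623))
0.083 (array([ 0.46624873, -0.25148362,  1.60451442]), np.float64(0.02213860301859221))
0.086 (array([ 0.46691687, -0.25142701,  1.58979813]), np.float64(0.020938515306263228))
```

View pics/v7.png

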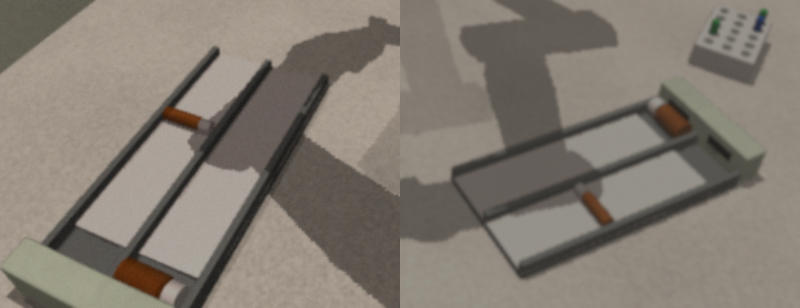

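The thick vial lies in the pocket and the thin one is untouched. Lowering the paddle until it touches the bench.

>>> jog_arm:
  moves:
    - [[0,0,0,0.02,0,0,0],[0,0,0,0.025,0,0,0],[0,0,0,0.015,0,0,0],[0,0,0,0.008,0,0,0],[0,0,0,0.003,0,0,0],[0,0,0,0,0,0,0],[0,0,0,0,0,0,0]]

```text
clock: 14.2
position: [0.4669, -0.2531, 0.0882]
tcp_rot: [-180.0, 0.1, -178.7]
wrist_force: [-0.3, -0.3, -1.1]
width: 0.0151
gripper_force: 59.1
```

>>> jog_arm:
  moves:
    - [[0,0,0,0.001,0,0,0],[0,0,0,0.001,0,0,0],[0,0,0,0.001,0,0,0],[0,0,0,0.001,0,0,0],[0,0,0,0,0,0,0]]

```text
clock: 14.7
position: [0.466, -0.2529, 0.0831]
tcp_rot: [180.0, -0.0, -178.8]
wrist_force: [-0.6, 0.2, -1.0]
width: 0.0155
gripper_force: 59.1
```

>>> jog_arm:
  moves:
    - [[0,0,0,0.001,0,0,0],[0,0,0,0.001,0,0,0],[0,0,0,0,0,0,0]]

```text
clock: 15.0
position: [0.466, -0.2529, 0.0811]
tcp_rot: [180.0, -0.0, -178.8]
wrist_force: [0.3, -0.4, -1.1]
width: 0.0156
gripper_force: 59.1
```

>>> jog_arm:
  moves:
    - [[0,0,0,0.001,0,0,0],[0,0,0,0,0,0,0]]

```text
clock: 15.2
position: [0.4662, -0.253, 0.0802]
tcp_rot: [-180.0, -0.0, -178.8]
wrist_force: [1.1, 0.1, -0.9]
width: 0.0151
gripper_force: 59.1
```

>>> jog_arm:
  moves:
    - [[0,0,0,0.001,0,0,0],[0,0,0,0,0,0,0]]

```text
clock: 15.4
position: [0.4663, -0.2531, 0.0801]
tcp_rot: [-180.0, 0.0, -178.7]
wrist_force: [-1.0, 1.5, 5.1]
width: 0.0155
gripper_force: 59.7
```

>>> jog_arm:
  moves:
    - [[0,0,0,0.001,0,0,0],[0,0,0,0,0,0,0]]

```text
clock: 15.6
position: [0.4664, -0.2532, 0.0801]
tcp_rot: [-180.0, 0.0, -178.7]
wrist_force: [-2.2, 2.4, 11.0]
width: 0.0151
gripper_force: 60.6
```

Contact with the bench. Easing back 1.5 mm of command, then opening gradually and retreating upward.

>>> jog_arm:
  moves:
    - [[0,0,0,-0.0015,0,0,0],[0.25,0,0,0,0,0,0],[0.4,0,0,0,0,0,0],[0.7,0,0,0,0,0,0],[1,0,0,0,0,0,0],[1,0,0,0,0,0,0],[1,0,0,0,0,0,0],[1,0,0,0,0,0,0]]

```text
clock: 16.4
position: [0.4662, -0.253, 0.0798]
tcp_rot: [180.0, -0.0, -178.8]
wrist_force: [-0.0, -0.2, 0.7]
width: 0.0852
gripper_force: 0.0
```

>>> jog_arm:
  moves:
    - [[1,0,0,-0.01,0,0,0],[1,0,0,-0.025,0,0,0],[1,0,0,-0.04,0,0,0],[1,0,0,-0.04,0,0,0],[1,0,0,-0.03,0,0,0],[1,0,0,0,0,0,0],[1,0,0,0,0,0,0]]

```text
clock: 17.1
position: [0.4662, -0.2528, 0.226]
tcp_rot: [-180.0, 0.1, -178.8]
wrist_force: [-0.2, 0.3, -0.3]
width: 0.0855
gripper_force: 0.0
```

```bash
python3 look.py 8; python3 - <<'E'
from h import *
cv2.imwrite("pics/f.png",np.hstack([cv2.imread("pics/d8.png"),cv2.imread("pics/s8.png")])[:, :][::1][:, ::1] if 0 else cv2.resize(np.hstack([cv2.imread("pics/d8.png"),cv2.imread("pics/s8.png")]),(800,300)))
M={n:nets.masks_of(n,"paddle_grip") for n in ("scene","side")}
M={n:r[0]["pixels"].astype(float) for n,r in M.items() if r}
print(fit(PAD,M,(.466,-.252,1.594),(.005,.005,.05)))
E
```

```text
0.73 [[0.56133223 0.20497222 0.026     ]]
vial 0.59 [[0.57066836 0.19948476 0.026     ]]
thin_vial 0.48 [[0.65339847 0.02013091 0.02      ]]
t 17.35 pos [ 0.4656 -0.2528  0.2236] rot [ 1.7996e+02 -1.5000e-01 -1.7876e+02] w 0.08517618002247965 F [0.2 0.  0.1]
tool shift [-0.1056  0.4075  0.1266]
turn [ 0.04 -0.15 -0.  ]
(array([ 0.46378453, -0.25449862,  1.65800244]), np.float64(0.23230146837307702))
```

View pics/f.png

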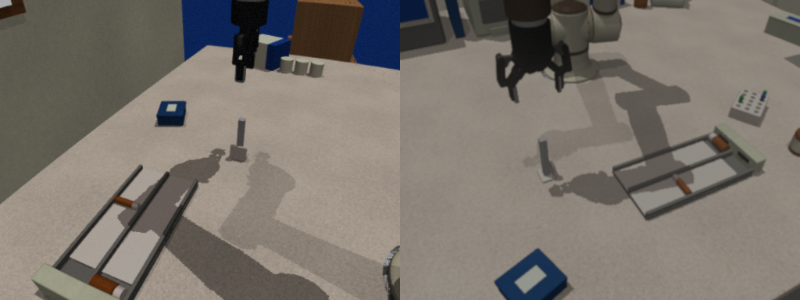

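The paddle stands upright off the track, the thick vial is in the pocket, the thin vial is in place and the gripper is clear.

```bash
python3 -c "
from station import workorder
print(workorder.hand_in())"
```

```text
the job is handed in; nothing more can be done
None
```

I handed the job in at about 17 s of the 56 s. The final pictures show the thick vial in the pocket, the paddle upright on the bench off the track, and the thin vial where it was; the hand-in returned no verdict.

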